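# Bring out a recipe board and tuck it under the holder's weighted arm

## Robot

A 6-joint arm with a two-finger parallel gripper is mounted at the origin on a cart in front of the work surface, level with it; the furniture and walls round the work are solid. World frame = base frame: x ahead of the robot, y to its left, z up, the work surface at z = 0. Lengths are in m, angles in rad, forces in N, time in s.
With the tool pointing down it reaches from about 0.35 to 0.975 m from the base axis. Payload 4.9 kg.
Tool frame: the origin (TCP) lies on the mounting face of the last link; the fingertips stand 173 mm ahead of it and the grasp point (between the pads) lies 155 mm ahead of it; z points along the fingers, y is the direction in which the jaws open and shut (so a half turn about z gives the same grasp; the last joint's range is limited). The gripper opens to 85 mm and grips with 20 to 120 N. Pads are 22 mm wide; open, the fingers measure 114 mm over their backs; the gripper's body (76 mm by 85 mm) begins 54 mm behind the grasp point. The pads swing forward as they close: fully open they stand 13 mm farther back than shut.
Start: joints at [-1.407, 0.053, 1.613, -0, 1.476, -0.119], TCP at [0.174, -0.6, 0.405] pointing down, gripper open.
Joint ranges: [-3.01, 3.01], [-1.01, 2.22], [0.06, 2.58], [-1.02, 4.17], [0.09, 2.62], [-3.14, 3.14]. Speed limits (rad/s): [2.57, 2.57, 3.14, 3.14, 3.14, 3.14].

## Interface

Orientations are given as a unit quaternion [w, x, y, z].
In Python, from plant import manip gives the robot as it stands.
- The arm moves only by the tool play_rows, never from a script. Its argument "increments" is a list of rows, each an object with "offset": the shift along the tool's x, y, z in mm, a list of three; "twist": the turn about the tool's z in rad; "grip": the opening, from 0 (shut) to 1 (fully open). In form: [{"offset": [dx, dy, dz], "twist": twist, "grip": grip}, ...]. A call has 1 to 5 rows; each row is the pose to reach, as a shift and turn from the pose commanded when the call began, along the tool's axes at that moment; what a row does not reach only later rows make up. A row lasts 1/12 s, in which the tool goes at most 41.7 mm and 7.16 degrees, less where a joint would pass 70% of its speed; a pose out of reach is approached as far as the arm can. A call with a gripper value outside its range is refused whole. The fingers move at their own pace and stop on an object; the grip force is fixed at half the most. Time passes only in rows, so rows that repeat a pose let the fingers close. It gives the time, the measured TCP pose, the force and the opening at its end, in the units of the state.
- manip.state(): the state, without advancing time (a new reading comes with each control period).
- manip.grab_frame(name): name is "scene" or "side" or "wrist"; returns the picture (384x512x3 uint8, blue, green, red); there is no depth.
- manip.get_calibration(name): a dict with "fx", "fy", "cx", "cy" (pixels), "T" (4x4, takes a point from camera to world coordinates). Camera axes: x right, y down, z forward; pixel columns grow to the right and rows downward; lengths in m; the calibration is good to about 2 mm. A picture is of the moment at which its call begins: read the wrist's pose just before it. get_calibration takes no time and is no camera call; for the wrist camera it gives the pose at the moment of the call.
- manip.job_done(): hands the job in, once; it reports no verdict.
Trained networks look in the newest picture that a camera, given by its name, has taken for a name from the list of things; names that differ only in an ending like _2 or _b are one class to them, and where a whole thing is asked for, a point or a joint stands for the part that bears it (a point fixed in the world has none). Each returns a list of dicts, best first, with "p" (0 to 1); they miss things now and then, are a little off and sometimes report something else, mostly with a low value. They report only what shows in the picture. A call takes as long as a camera call. They do not tell look-alikes from the thing itself.
- manip.boxes_of(query, camera): "xyz" ([x, y, z] in m, in the coordinates of the camera as it stood for that picture, good to about 4 mm: the middle of the surface that is visible of it).
- manip.tip_of(query, camera): "xyz" ([x, y, z] in m, in the coordinates of the camera as it stood for that picture, good to about 4 mm: a listed point, or the origin of a listed thing).
The state is a dict: "time": time; "joint_pos": joint angles; "joint_vel": joint speeds; "joint_efforts": joint torques, N m; "tool_pos": TCP position; "tool_rot": TCP orientation; "contact_force": force on the tool from outside, world axes, zero at the start; "ft_torque": the same for the moment, N m; "gripper_width": opening from 0.0 (shut) to 1.0 (fully open).
Only numpy, scipy, OpenCV 4.12 (cv2) and the standard library are available. Lean on these libraries where they do the work, as an engineer would, in place of code of your own. Each camera call takes 0.05 s, during which the arm holds its last target. There are 200 camera calls.

## Task

Take the green recipe board out of the rack: lift it up over the rack's front rail and draw it forward from under the upper shelf, leaving the red board where it is and the spice jars standing. Lay it flat on the open front of the grey board holder, in front of the weighted arm, and let go of it there. Then slide it back under the arm until it meets the stop, so that the arm holds it down.

Things in the scene. Friction and masses are not known exactly. Their poses are not given: they have to be found in the camera images.
- green_board: the recipe board to bring out: wooden, flat, its front end painted green on top (50 mm), white paper behind; 130 mm long (own x), 56 mm wide (own y), 10 mm thick, about 0.07 kg, edges rounded 2 mm, loose. Origin: centre of its underside; z up; own -x end is the front end, nearest the robot while it lies in the rack. It starts in one of the rack's two bays (either one).
- red_board: the other recipe board, same shape with a red front end, lying in the other bay; it stays. 130 mm long (own x), 56 mm wide (own y), 10 mm thick, about 0.07 kg, edges rounded 2 mm, loose. Origin: centre of its underside; z up; own -x end is the front end, nearest the robot while it lies in the rack.
- rack: fixed wooden rack, 276 mm wide (own y). Origin: on the table under the back face of its front rail, mid-width; x points into the rack, z up. Bay floor 30 mm above the table; the two boards lie on it 60 mm left and right of the middle, no divider, front ends about 8 mm behind the rail, parallel to x within 0.06 rad. Side cheeks: inner faces at y = +-128 mm, 50 mm high in front.
- rail_top (a point): middle of the top edge of the rack's front retaining rail: 52 mm above the table, 22 mm above the bay floor; the rail is 6 mm thick and as wide as the rack.
- roof_edge (a point): middle of the lower front edge of the rack's upper tier: 96 mm behind the rail, 93 mm above the table. Behind it the bay is roofed (63 mm clear height), covering the rear 42 mm of each board; in front of it the bay is open from above. The tier's lip rises to 113 mm, jars stand on it (floor 105 mm) 142 mm behind the rail.
- holder: fixed grey painted board holder, 104 mm wide (own y). Origin: on the table at mid-width of the mouth between its guides; x points in to the stop, z up. Flat floor 6 mm above the table. Open apron x = -150 to -36 mm; flared guides -36 to 0 (94 narrowing to 68 mm apart); straight guides 0 to +140, 68 mm apart, top 21 mm above the table. A board that is home has its origin at x = +50 mm.
- apron_front (a point): middle of the front edge of the holder's floor, 150 mm in front of the mouth, 6 mm above the table.
- stop_face (a point): foot of the stop that the board's far end meets: 115 mm behind the mouth. A board that is home has its front end 15 mm outside the mouth.
- weight_arm: weighted steel arm of the holder with a round brass weight, swinging freely upward about a hinge across the holder. Origin: on the hinge, 125 mm behind the mouth, 30 mm above the table; own -x points along the arm to its nose. A sled plate slopes up ahead of the nose to about 8 mm behind the mouth, 21 mm above the floor: a board pushed in lifts the arm by itself (a few newtons).
- nose (a point): underside of the arm's nose, a bar 34 mm wide, 80 mm from the hinge; it hangs 2 mm above the holder's floor when nothing lies under it, and presses on a board by its own weight, about 1.2 N.
- spice_jar_1: spice jar, glass with a dark cap, 41 mm across, 105 mm tall, 0.11 kg, loose, standing on the rack's upper tier. Origin: centre of its underside, z up. A bystander.
- spice_jar_2: spice jar, glass with a dark cap, 41 mm across, 105 mm tall, 0.11 kg, loose, standing on the rack's upper tier. Origin: centre of its underside, z up. A bystander.
- spice_jar_4: spice jar, glass with a dark cap, 41 mm across, 105 mm tall, 0.11 kg, loose, standing on the rack's upper tier. Origin: centre of its underside, z up. A bystander.
Mind the look-alikes: they are no part of the job. What is shaped like the green_board but pink is not meant.

How it is judged:
By the outcome, as a careful person would: the job done as asked, in the order asked, and still so for the second after the job is handed in, with the robot touching nothing.
It also fails if it takes over 59 s, if anything falls off the work surface, if the arm or the gripper's body presses on something with over 40 N, if the wrist force passes 120 N, or if a joint passes its speed limit or range.

## Working session

There is one attempt and no reset: what is moved stays moved. The work goes in short steps, Python scripts to look and compute and a tool call to move; the robot and the scene stay as the last step left them, time stands still between calls to the robot, and variables do not carry over. Pictures are saved under pics/ and viewed, about 8 in all and at most 12, crops included, and the job is handed in when it is done.

Besides the shell and the picture viewer there is one more tool, called after "Emit:" as name(argument=value, ...) on one line, values as JSON. play_rows: Moves the arm, as the interface text tells. Its arguments: {"type":"object","properties":{"increments":{"type":"array"}},"required":["increments"]}

```bash
mkdir -p pics; ls
cat > h.py <<'E'
import numpy as np, cv2
from plant import manip
from scipy.spatial.transform import Rotation as R
def snap(n,f):
    im=manip.grab_frame(n); cv2.imwrite(f'pics/{f}.png',im); return im
def w(cam,xyz):
    T=np.array(manip.get_calibration(cam)['T']); return T[:3,:3]@np.array(xyz)+T[:3,3]
def px(cam,p):
    c=manip.get_calibration(cam);T=np.linalg.inv(np.array(c['T']));q=T[:3,:3]@np.array(p)+T[:3,3]
    return np.round([c['fx']*q[0]/q[2]+c['cx'],c['fy']*q[1]/q[2]+c['cy']],0)
def ray(cam,u,v,z):
    c=manip.get_calibration(cam);T=np.array(c['T']);d=T[:3,:3]@np.array([(u-c['cx'])/c['fx'],(v-c['cy'])/c['fy'],1])
    return T[:3,3]+d*(z-T[2,3])/d[2]
def q(R_):return R.from_quat(np.array(R_)[[1,2,3,0]]).as_matrix()
E
python3 - <<'E'
from h import *
a=snap('scene','s0');b=snap('side','d0')
cv2.imwrite('pics/both.png',cv2.resize(np.hstack([a,b]),(800,300)))
print(manip.state())
for cam in ['scene','side']:
    print(cam,np.round(manip.get_calibration(cam)['T'],3).tolist())
    for n in ['green_board','red_board','rail_top','roof_edge','rack','holder','apron_front','stop_face','nose','spice_jar_1']:
        for r in manip.tip_of(n,cam)[:4]:
            p=w(cam,r['xyz']);print(n,round(r['p'],2),np.round(p,3),px(cam,p))
E
```

```text
pics
{'time': 0.1, 'joint_pos': array([-1.40699585e+00,  5.33086297e-02,  1.61414431e+00, -4.48161047e-06,
        1.47595076e+00, -1.18970294e-01]), 'joint_vel': array([-2.18416739e-03, -1.53784449e-03, -1.23694466e-03,  1.51029043e-04,
        4.38218085e-04, -2.05286554e-05]), 'joint_efforts': array([ 1.81000596e-03, -3.94903886e+01, -3.71360528e+01,  5.57998465e-05,
        3.92550370e-03, -3.09730012e-05]), 'tool_pos': array([ 0.17436544, -0.59994229,  0.40358201]), 'tool_rot': array([-9.05247278e-04,  9.90021289e-01,  1.40914964e-01, -2.25256996e-05]), 'contact_force': array([-0.42380599,  0.18000034,  0.42059387]), 'ft_torque': array([-0.01529692, -0.01152025,  0.04667934]), 'gripper_width': 1.0010238900080732}
scene [[-0.733, -0.487, 0.474, 0.074], [-0.68, 0.516, -0.522, 0.528], [0.01, -0.705, -0.71, 0.753], [0.0, 0.0, 0.0, 1.0]]
green_board 0.96 [ 0.317  0.184 -0.004] [278. 294.]
green_board 0.9 [0.604 0.269 0.027] [169. 238.]
green_board 0.8 [0.422 0.333 0.003] [198. 308.]
red_board 0.68 [0.606 0.141 0.029] [207. 209.]
rail_top 0.56 [ 0.558 -0.135  0.002] [286. 174.]
roof_e
[... 803 characters left out ...]
 [ 0.315  0.188 -0.001] [171. 204.]
green_board 0.84 [0.602 0.264 0.028] [265. 182.]
red_board 0.62 [0.603 0.146 0.03 ] [274. 195.]
rail_top 0.61 [0.525 0.205 0.05 ] [243. 183.]
roof_edge 0.69 [0.627 0.201 0.094] [279. 167.]
rack 0.8 [0.534 0.202 0.002] [246. 198.]
rack 0.67 [ 0.559 -0.134  0.003] [280. 253.]
holder 0.66 [ 0.557 -0.134  0.002] [279. 253.]
apron_front 0.92 [ 0.412 -0.11   0.002] [214. 252.]
apron_front 0.45 [0.672 0.292 0.105] [287. 154.]
stop_face 0.68 [ 0.671 -0.152  0.004] [330. 253.]
nose 0.68 [ 0.601 -0.139  0.013] [299. 249.]
spice_jar_1 0.68 [0.67  0.21  0.104] [292. 163.]
spice_jar_1 0.61 [0.673 0.128 0.105] [301. 171.]
spice_jar_1 0.51 [0.674 0.291 0.103] [287. 155.]
```

Run:
```python
from h import *
a=cv2.imread('pics/s0.png')
cv2.imwrite('pics/c0.png',cv2.resize(a[130:350,100:370],None,fx=2.7,fy=2.7,interpolation=cv2.INTER_CUBIC))
```

```text
(no output)
```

View pics/both.png

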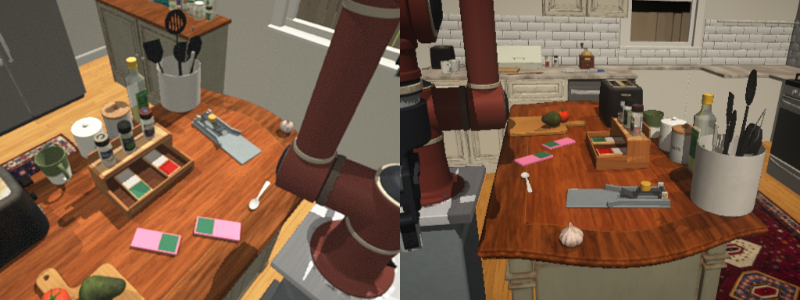

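View pics/c0.png

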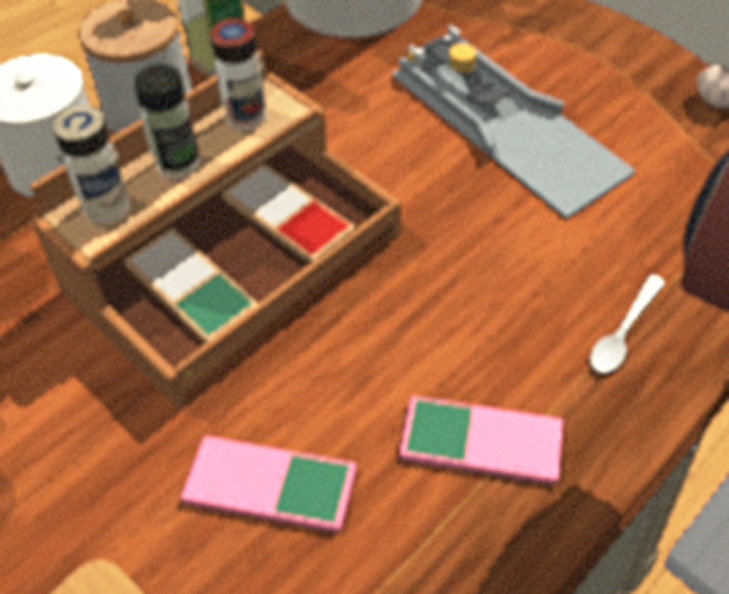

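Look-alikes: pink/green boards at scene px (278,294) and (198,308) on the table (not meant). The red board at (207,209) is in the rack's right bay. The wooden board with the green front end at (169,238), in the left bay, is the target. The crop confirms it. I'll start moving toward it.

Emit:
play_rows(increments=[{"offset":[26,-30,0],"twist":0,"grip":1},{"offset":[52,-61,0],"twist":0,"grip":1},{"offset":[78,-92,0],"twist":0,"grip":1},{"offset":[104,-122,0],"twist":0,"grip":1},{"offset":[130,-153,0],"twist":0,"grip":1}])

```text
time: 1.52
tool_pos: [0.2569, -0.4154, 0.4047]
tool_rot: [0.0, 0.99, 0.141, 0.0]
contact_force: [0.8, -0.2, 0.6]
gripper_width: 0.999
```

Emit:
play_rows(increments=[{"offset":[26,-30,0],"twist":0,"grip":1},{"offset":[52,-61,0],"twist":0,"grip":1},{"offset":[78,-92,0],"twist":0,"grip":1},{"offset":[104,-122,0],"twist":0,"grip":1},{"offset":[130,-153,0],"twist":0,"grip":1}])

```text
time: 1.93
tool_pos: [0.3389, -0.2319, 0.405]
tool_rot: [0.0, 0.99, 0.141, 0.0]
contact_force: [0.3, -0.6, 0.8]
gripper_width: 1.002
```

Emit:
play_rows(increments=[{"offset":[26,-30,0],"twist":0,"grip":1},{"offset":[52,-61,0],"twist":0,"grip":1},{"offset":[78,-92,0],"twist":0,"grip":1},{"offset":[104,-122,0],"twist":0,"grip":1},{"offset":[130,-153,0],"twist":0,"grip":1}])

```text
time: 2.35
tool_pos: [0.421, -0.0485, 0.4052]
tool_rot: [0.0, 0.99, 0.141, 0.001]
contact_force: [0.4, -0.2, -0.4]
gripper_width: 1.0
```

Emit:
play_rows(increments=[{"offset":[26,-30,0],"twist":0.1,"grip":0.8},{"offset":[52,-61,0],"twist":0.2,"grip":0.8},{"offset":[78,-92,0],"twist":0.283,"grip":0.8},{"offset":[104,-122,0],"twist":0.283,"grip":0.8},{"offset":[130,-153,0],"twist":0.283,"grip":0.8}])

```text
time: 2.77
tool_pos: [0.5033, 0.135, 0.405]
tool_rot: [0.0, 1.0, 0.0, 0.0]
contact_force: [1.6, -1.0, 0.6]
gripper_width: 0.802
```

Emit:
play_rows(increments=[{"offset":[8,-32,11],"twist":0,"grip":0.8},{"offset":[16,-65,22],"twist":0,"grip":0.8},{"offset":[24,-97,33],"twist":0,"grip":0.8},{"offset":[32,-129,45],"twist":0,"grip":0.8},{"offset":[32,-129,45],"twist":0,"grip":0.8}])

```text
time: 3.18
tool_pos: [0.5347, 0.2656, 0.3562]
tool_rot: [-0.0, 1.0, 0.002, -0.002]
contact_force: [-1.1, -0.6, -0.5]
gripper_width: 0.794
```

Run:
```python
from h import *
s=manip.state();print(s['tool_pos'],s['contact_force'])
a=snap('wrist','w0');print(np.round(manip.get_calibration('wrist')['T'],3).tolist())
for n in ['green_board','red_board','rail_top','roof_edge','spice_jar_1']:
    for f in (manip.tip_of,manip.boxes_of):
        for r in f(n,'wrist')[:3]:
            p=w('wrist',r['xyz']);print(f.__name__,n,round(r['p'],2),np.round(p,3),px('wrist',p))
```

```text
[0.53467551 0.26560458 0.3562434 ] [-1.09274181 -0.64845286 -0.45041767]
[[0.004, -0.964, -0.267, 0.601], [-1.0, -0.004, -0.002, 0.264], [0.001, 0.267, -0.964, 0.327], [0.0, 0.0, 0.0, 1.0]]
call green_board 0.98 [0.315 0.182 0.001] [325. 342.]
call green_board 0.69 [0.416 0.332 0.004] [198. 270.]
call green_board 0.62 [0.6   0.262 0.037] [261. 102.]
call green_board 0.98 [0.414 0.324 0.016] [203. 278.]
call green_board 0.64 [0.588 0.263 0.045] [259. 117.]
call green_board 0.56 [0.359 0.202 0.016] [312. 320.]
call red_board 0.84 [0.604 0.141 0.035] [395.  98.]
call red_board 0.63 [0.588 0.141 0.046] [398. 118.]
call rail_top 0.94 [0.528 0.197 0.057] [332. 188.]
call rail_top 0.88 [0.624 0.205 0.052] [328.  74.]
call roof_edge 0.91 [0.627 0.199 0.102] [353.  62.]
call roof_edge 0.66 [0.621 0.208 0.057] [325.  77.]
call spice_jar_1 0.94 [0.647 0.213 0.137] [348.  15.]
call spice_jar_1 0.89 [0.655 0.134 0.12 ] [476.   8.]
call spice_jar_1 0.79 [0.651 0.282 0.127] [224.  12.]
```

View pics/w0.png

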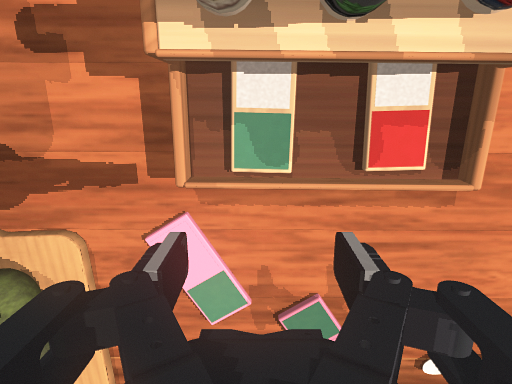

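The wrist view shows the green board's front end at about (232..292, 171), the rail at row 185 and the roof lip at row 58. The left cheek is at about column 182. The fingers straddle the board's columns roughly.

Run:
```python
from h import *
s=manip.state();print(s['tool_pos'],s['tool_rot'])
for n,u,v,z in [('FL',232,171,.04),('FR',292,172,.04),('BL',233,64,.04),('BR',297,64,.04),('redFL',368,170,.04),('railback',262,183,.052),('cheekin',189,170,.05),('railL',189,183,.052),('railR',476,183,.052),('roof',340,58,.1),('tipL',175,234,.19),('tipR',348,234,.19)]:
    print(n,np.round(ray('wrist',u,v,z),4))
```

```text
[0.53504478 0.26102264 0.36026604] [-1.25167438e-04  9.99999750e-01 -5.49000186e-04  4.28229260e-04]
FL [0.5394 0.2874 0.04  ]
FR [0.5384 0.2316 0.04  ]
BL [0.6326 0.2844 0.04  ]
BR [0.6326 0.2298 0.04  ]
redFL [0.5403 0.1611 0.04  ]
railback [0.5309 0.2596 0.052 ]
cheekin [0.5425 0.3251 0.05  ]
railL [0.531  0.3253 0.052 ]
railR [0.5309 0.0669 0.052 ]
roof [0.6299 0.2073 0.1   ]
tipL [0.5411 0.3013 0.19  ]
tipR [0.5411 0.2194 0.19  ]
```

Emit:
play_rows(increments=[{"offset":[33,2,10],"twist":0.025,"grip":0.78},{"offset":[33,2,50],"twist":0.025,"grip":0.78},{"offset":[33,2,90],"twist":0.025,"grip":0.78},{"offset":[33,2,130],"twist":0.025,"grip":0.78},{"offset":[33,2,145],"twist":0.025,"grip":0.78}])

```text
time: 4.15
tool_pos: [0.5656, 0.2584, 0.208]
tool_rot: [0.002, 1.0, -0.013, -0.005]
contact_force: [0.1, -1.2, -1.8]
gripper_width: 0.78
```

Emit:
play_rows(increments=[{"offset":[0,0,2],"twist":0,"grip":0.78},{"offset":[0,0,4],"twist":0,"grip":0.78},{"offset":[0,0,4],"twist":0,"grip":0.78},{"offset":[0,0,4],"twist":0,"grip":0.78}])

```text
time: 4.48
tool_pos: [0.5689, 0.2598, 0.213]
tool_rot: [-0.001, 1.0, -0.013, 0.002]
contact_force: [0.3, -0.2, 0.0]
gripper_width: 0.78
```

Run:
```python
from h import *
s=manip.state();print(s['tool_pos'],s['tool_rot'],s['contact_force'])
a=snap('wrist','w1');b=snap('scene','s1');
cv2.imwrite('pics/w1s.png',np.hstack([cv2.resize(a,(400,300)),cv2.resize(b[130:310,90:330],(400,300))]))
```

```text
[0.56888412 0.25984252 0.21302852] [-5.34419761e-04  9.99918802e-01 -1.26150639e-02  1.72149488e-03] [ 0.27137656 -0.17858498  0.01508826]
```

View pics/w1s.png

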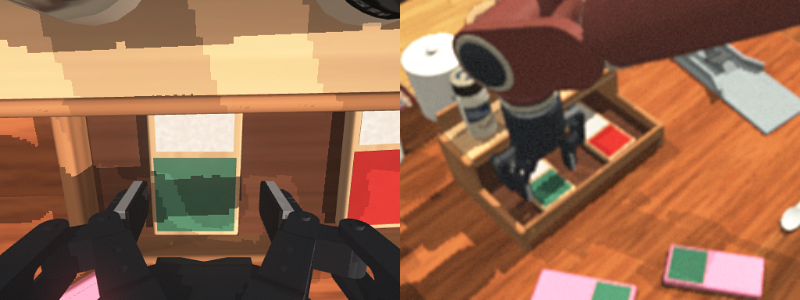

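Wrist crop: the fingertips at about (143,183) and (262,183) straddle the green end (152–240), clear of the cheek and the red board. I'll feel for the bay floor next.

Emit:
play_rows(increments=[{"offset":[0,0,2],"twist":0,"grip":0.78},{"offset":[0,0,4],"twist":0,"grip":0.78},{"offset":[0,0,5],"twist":0,"grip":0.78},{"offset":[0,0,5],"twist":0,"grip":0.78}])

```text
time: 4.92
tool_pos: [0.568, 0.2597, 0.2057]
tool_rot: [-0.0, 1.0, -0.013, 0.0]
contact_force: [0.2, 0.8, 0.1]
gripper_width: 0.78
```

Emit:
play_rows(increments=[{"offset":[0,0,2],"twist":0,"grip":0.78},{"offset":[0,0,2],"twist":0,"grip":0.78},{"offset":[0,0,2],"twist":0,"grip":0.78}])

```text
time: 5.17
tool_pos: [0.5678, 0.2596, 0.2033]
tool_rot: [0.0, 1.0, -0.013, -0.0]
contact_force: [0.0, 0.3, -0.7]
gripper_width: 0.781
```

Emit:
play_rows(increments=[{"offset":[0,0,2],"twist":0,"grip":0.78},{"offset":[0,0,2],"twist":0,"grip":0.78},{"offset":[0,0,2],"twist":0,"grip":0.78}])

```text
time: 5.42
tool_pos: [0.5679, 0.2596, 0.2014]
tool_rot: [0.0, 1.0, -0.013, -0.0]
contact_force: [0.3, 0.3, -0.3]
gripper_width: 0.781
```

Emit:
play_rows(increments=[{"offset":[0,0,2],"twist":0,"grip":0.78},{"offset":[0,0,2],"twist":0,"grip":0.78},{"offset":[0,0,2],"twist":0,"grip":0.78}])

```text
time: 5.67
tool_pos: [0.5679, 0.2596, 0.1995]
tool_rot: [0.0, 1.0, -0.013, -0.0]
contact_force: [0.6, 0.3, 0.4]
gripper_width: 0.779
```

Emit:
play_rows(increments=[{"offset":[0,0,1.5],"twist":0,"grip":0.78},{"offset":[0,0,1.5],"twist":0,"grip":0.78},{"offset":[0,0,1.5],"twist":0,"grip":0.78}])

```text
time: 5.92
tool_pos: [0.5679, 0.2596, 0.1981]
tool_rot: [0.0, 1.0, -0.013, -0.0]
contact_force: [-0.1, -0.1, 0.8]
gripper_width: 0.779
```

Emit:
play_rows(increments=[{"offset":[0,0,-2],"twist":0,"grip":0.7},{"offset":[0,0,-2],"twist":0,"grip":0.55},{"offset":[0,0,-2],"twist":0,"grip":0.4},{"offset":[0,0,-2],"twist":0,"grip":0.4},{"offset":[0,0,-2],"twist":0,"grip":0.4}])

```text
time: 6.33
tool_pos: [0.5684, 0.2598, 0.2012]
tool_rot: [-0.0, 1.0, -0.013, 0.001]
contact_force: [-0.1, -0.4, 5.2]
gripper_width: 0.634
```

Emit:
play_rows(increments=[{"offset":[0,0,0],"twist":0,"grip":0.4},{"offset":[0,0,0],"twist":0,"grip":0.4},{"offset":[0,0,-3],"twist":0,"grip":0.4},{"offset":[0,0,-6],"twist":0,"grip":0.4},{"offset":[0,0,-10],"twist":0,"grip":0.4}])

```text
time: 6.75
tool_pos: [0.5675, 0.2594, 0.2093]
tool_rot: [0.0, 1.0, -0.013, -0.001]
contact_force: [0.5, 0.3, -0.5]
gripper_width: 0.634
```

Run:
```python
from h import *
s=manip.state();print(s['tool_pos'],s['tool_rot'],s['contact_force'],s['ft_torque'],s['gripper_width'])
a=snap('wrist','w2');b=snap('side','d2');
cv2.imwrite('pics/w2s.png',np.hstack([cv2.resize(a,(400,300)),cv2.resize(b[130:230,210:343],(400,300))]))
```

```text
[0.56745302 0.25940392 0.2093214 ] [ 3.66602214e-04  9.99919523e-01 -1.26414673e-02 -1.00294011e-03] [ 0.50592649  0.29472317 -0.53807391] [ 0.0155925   0.04988975 -0.05677454] 0.6341418374481709
```

View pics/w2s.png

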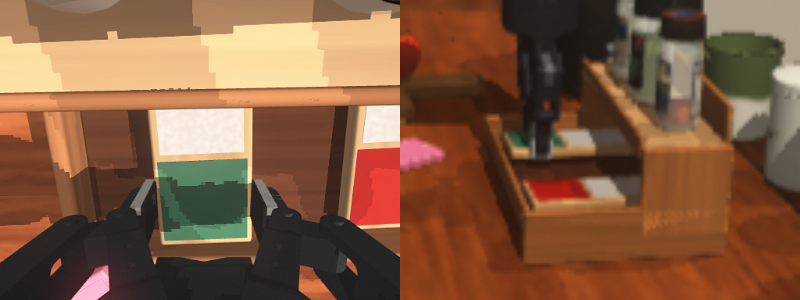

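Gripped level (0.634 ≈ 54 mm) and lifted off the floor, with the red board unmoved. Next: over the rail, then forward.

Emit:
play_rows(increments=[{"offset":[0,0,-8],"twist":0,"grip":0.4},{"offset":[0,0,-16],"twist":0,"grip":0.4},{"offset":[0,0,-22],"twist":0,"grip":0.4},{"offset":[0,0,-23],"twist":0,"grip":0.4},{"offset":[0,0,-23],"twist":0,"grip":0.4}])

```text
time: 7.27
tool_pos: [0.5684, 0.2598, 0.2346]
tool_rot: [-0.0, 1.0, -0.013, 0.001]
contact_force: [-0.4, -0.3, -0.2]
gripper_width: 0.634
```

Emit:
play_rows(increments=[{"offset":[-15,0,0],"twist":0,"grip":0.4},{"offset":[-35,0,0],"twist":0,"grip":0.4},{"offset":[-60,0,0],"twist":0,"grip":0.4},{"offset":[-85,0,-10],"twist":0,"grip":0.4},{"offset":[-110,0,-20],"twist":0,"grip":0.4}])

```text
time: 7.68
tool_pos: [0.4565, 0.2621, 0.2521]
tool_rot: [0.001, 1.0, -0.013, -0.001]
contact_force: [0.1, 0.0, -0.8]
gripper_width: 0.633
```

Emit:
play_rows(increments=[{"offset":[-20,0,-10],"twist":0,"grip":0.4},{"offset":[-40,0,-20],"twist":0,"grip":0.4},{"offset":[-55,0,-30],"twist":0,"grip":0.4},{"offset":[-55,0,-40],"twist":0,"grip":0.4},{"offset":[-55,0,-40],"twist":0,"grip":0.4}])

```text
time: 8.1
tool_pos: [0.4034, 0.2642, 0.2955]
tool_rot: [-0.001, 1.0, -0.012, 0.002]
contact_force: [0.0, -0.8, 0.5]
gripper_width: 0.632
```

Emit:
play_rows(increments=[{"offset":[3,30,0],"twist":0,"grip":0.4},{"offset":[7,68,0],"twist":0,"grip":0.4},{"offset":[11,108,0],"twist":0,"grip":0.4},{"offset":[15,148,0],"twist":0,"grip":0.4},{"offset":[20,188,0],"twist":0,"grip":0.4}])

```text
time: 8.52
tool_pos: [0.4187, 0.0734, 0.2931]
tool_rot: [0.0, 1.0, -0.012, 0.0]
contact_force: [0.5, -0.3, -0.4]
gripper_width: 0.632
```

Emit:
play_rows(increments=[{"offset":[3,40,0],"twist":0,"grip":0.4},{"offset":[7,80,0],"twist":0.04,"grip":0.4},{"offset":[11,120,0],"twist":0.08,"grip":0.4},{"offset":[15,160,0],"twist":0.12,"grip":0.4},{"offset":[18,193,0],"twist":0.12,"grip":0.4}])

```text
time: 8.93
tool_pos: [0.4317, -0.1215, 0.2933]
tool_rot: [0.0, 0.997, -0.074, 0.0]
contact_force: [-0.2, 0.8, -0.5]
gripper_width: 0.636
```

Emit:
play_rows(increments=[{"offset":[0,0,0],"twist":0,"grip":0.4},{"offset":[0,0,0],"twist":0,"grip":0.4},{"offset":[0,0,0],"twist":0,"grip":0.4}])

```text
time: 9.18
tool_pos: [0.4316, -0.1184, 0.2927]
tool_rot: [-0.0, 0.997, -0.073, -0.0]
contact_force: [-0.1, 0.7, -1.1]
gripper_width: 0.634
```

Run:
```python
from h import *
s=manip.state();print(s['tool_pos'],s['tool_rot'],s['contact_force'],s['gripper_width'])
a=snap('wrist','w3')
print(np.round(manip.get_calibration('wrist')['T'],3).tolist())
for n in ['holder','apron_front','stop_face','nose','weight_arm','green_board']:
    for r in manip.tip_of(n,'wrist')[:2]:
        p=w('wrist',r['xyz']);print(n,round(r['p'],2),np.round(p,3),px('wrist',p))
```

```text
[ 0.4316336  -0.11844034  0.29274175] [-3.50284353e-04  9.97327808e-01 -7.30543415e-02 -4.29732105e-04] [-0.07127315  0.67546713 -1.1069345 ] 0.6336158966449148
[[-0.144, -0.954, -0.262, 0.497], [-0.99, 0.138, 0.039, -0.128], [-0.001, 0.265, -0.964, 0.262], [0.0, 0.0, 0.0, 1.0]]
holder 0.7 [ 0.558 -0.134  0.004] [258.  14.]
stop_face 0.48 [ 0.555 -0.135  0.003] [261.  19.]
green_board 0.79 [ 0.463 -0.118  0.124] [252. 183.]
```

View pics/w3.png

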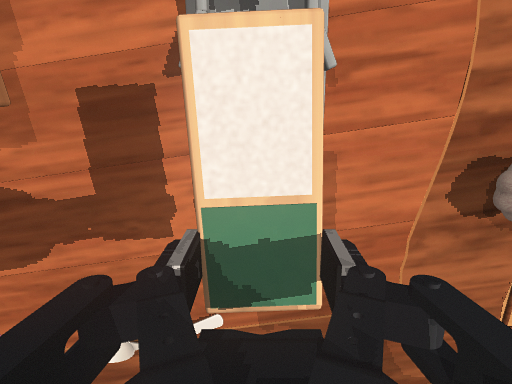

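Run:
```python
from h import *
z=.2927-.1705+.01
P=[ray('wrist',u,v,z) for u,v in [(207,309),(321,305),(181,15),(324,11)]]
for p in P: print(np.round(p,4))
f=(P[0]+P[1])/2;r=(P[2]+P[3])/2;d=r-f
print('center',(f+r)/2,'len',np.hypot(*d[:2]),'w',np.linalg.norm(P[0]-P[1]),np.linalg.norm(P[2]-P[3]),'yaw',np.arctan2(d[1],d[0]))
# guides & apron from scene, pixels by eye from crop (crop/2.7+offset)
for u,v in [(568,213),(633,171),(493,143),(560,103)]:
    print(np.round(ray('scene',u/2.7+100,v/2.7+130,.006),4))
```

```text
[ 0.407  -0.0884  0.1322]
[ 0.4015 -0.1421  0.1322]
[ 0.532  -0.1024  0.1322]
[ 0.5258 -0.1548  0.1322]
center [ 0.46657596 -0.12194176  0.1322    ] len 0.12541900506385933 w 0.053982673706057464 0.052839502400181045 yaw -0.10628717018514272
[ 0.4163 -0.0673  0.006 ]
[ 0.4021 -0.163   0.006 ]
[ 0.5379 -0.0933  0.006 ]
[ 0.5246 -0.1961  0.006 ]
```

The wrist view shows the board level and between the pads, with its rear end at row 12 and the holder's guides just beyond it. The holder mouth agrees with earlier values (0.558, -0.134). The board's apparent yaw is +0.04 relative to the tool, which is partly camera bias and is tolerable in the guides. I'll lower it onto the apron.

Emit:
play_rows(increments=[{"offset":[6,-1.5,20],"twist":0,"grip":0.4},{"offset":[11,-1.5,45],"twist":0.01,"grip":0.4},{"offset":[11,-1.5,70],"twist":0.01,"grip":0.4},{"offset":[11,-1.5,90],"twist":0.01,"grip":0.4},{"offset":[11,-1.5,100],"twist":0.01,"grip":0.4}])

```text
time: 9.95
tool_pos: [0.4414, -0.1172, 0.1904]
tool_rot: [-0.001, 0.997, -0.077, -0.002]
contact_force: [0.1, 0.5, -1.8]
gripper_width: 0.64
```

Emit:
play_rows(increments=[{"offset":[0,0,4],"twist":0,"grip":0.4},{"offset":[0,0,8],"twist":0,"grip":0.4},{"offset":[0,0,11],"twist":0,"grip":0.4},{"offset":[0,0,11],"twist":0,"grip":0.4},{"offset":[0,0,11],"twist":0,"grip":0.4}])

```text
time: 10.37
tool_pos: [0.443, -0.1184, 0.1832]
tool_rot: [0.0, 0.997, -0.078, 0.001]
contact_force: [0.5, 0.1, -2.1]
gripper_width: 0.636
```

Emit:
play_rows(increments=[{"offset":[0,0,1],"twist":0,"grip":0.4},{"offset":[0,0,2],"twist":0,"grip":0.4},{"offset":[0,0,2],"twist":0,"grip":0.4},{"offset":[0,0,2],"twist":0,"grip":0.4}])

```text
time: 10.7
tool_pos: [0.4426, -0.1182, 0.1804]
tool_rot: [0.0, 0.997, -0.078, 0.0]
contact_force: [0.7, -0.4, -0.6]
gripper_width: 0.633
```

Emit:
play_rows(increments=[{"offset":[0,0,1],"twist":0,"grip":0.4},{"offset":[0,0,2],"twist":0,"grip":0.4},{"offset":[0,0,2],"twist":0,"grip":0.4},{"offset":[0,0,2],"twist":0,"grip":0.4}])

```text
time: 11.03
tool_pos: [0.4425, -0.1181, 0.1781]
tool_rot: [-0.0, 0.997, -0.078, -0.0]
contact_force: [-0.5, 0.5, -1.2]
gripper_width: 0.633
```

Emit:
play_rows(increments=[{"offset":[0,0,1],"twist":0,"grip":0.4},{"offset":[0,0,1.5],"twist":0,"grip":0.4},{"offset":[0,0,1.5],"twist":0,"grip":0.4},{"offset":[0,0,1.5],"twist":0,"grip":0.4}])

```text
time: 11.37
tool_pos: [0.4427, -0.1182, 0.1772]
tool_rot: [-0.0, 0.997, -0.077, -0.0]
contact_force: [-2.3, 0.5, 4.9]
gripper_width: 0.635
```

Run:
```python
from h import *
s=manip.state();print(s['tool_pos'],s['contact_force'],s['ft_torque'])
b=snap('side','d4');cv2.imwrite('pics/d4c.png',cv2.resize(b[190:290,180:360],None,fx=4,fy=4,interpolation=cv2.INTER_CUBIC))
```

```text
[ 0.44270194 -0.11821885  0.1771601 ] [-2.29254664  0.49542698  4.92407215] [0.20035325 0.34167466 0.04219953]
```

View pics/d4c.png

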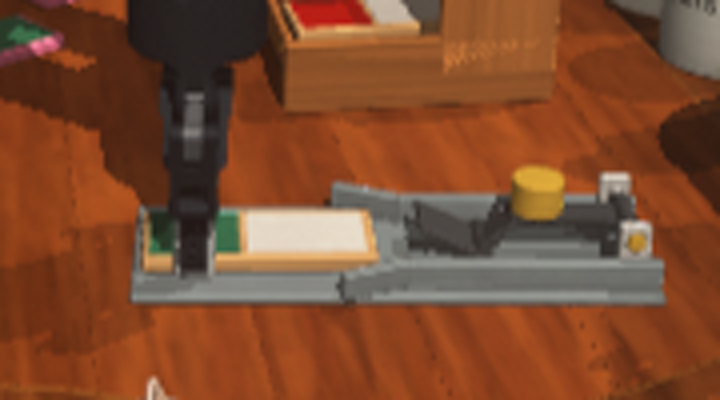

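Contact is at about 5 N. The side view shows the board flat on the apron, its far end between the flared guides and short of the sled plate. I'll release, rise and back off.

Emit:
play_rows(increments=[{"offset":[0,0,-0.5],"twist":0,"grip":0.7},{"offset":[0,0,-0.5],"twist":0,"grip":0.8},{"offset":[0,0,-0.5],"twist":0,"grip":0.85},{"offset":[0,0,-0.5],"twist":0,"grip":0.85}])

```text
time: 11.75
tool_pos: [0.4425, -0.1181, 0.177]
tool_rot: [-0.0, 0.997, -0.078, 0.0]
contact_force: [-0.9, 0.5, -0.1]
gripper_width: 0.849
```

Emit:
play_rows(increments=[{"offset":[0,0,-10],"twist":0,"grip":0.85},{"offset":[0,0,-30],"twist":0,"grip":0.85},{"offset":[0,0,-50],"twist":0,"grip":0.85},{"offset":[-30,0,-60],"twist":0,"grip":0.5},{"offset":[-56,0,-60],"twist":0,"grip":0.2}])

```text
time: 12.17
tool_pos: [0.3882, -0.1101, 0.241]
tool_rot: [0.001, 0.997, -0.077, 0.003]
contact_force: [0.1, -0.6, 0.9]
gripper_width: 0.581
```

Emit:
play_rows(increments=[{"offset":[0,0,0],"twist":0,"grip":0},{"offset":[0,0,0],"twist":0,"grip":0},{"offset":[0,0,0],"twist":0,"grip":0}])

```text
time: 12.42
tool_pos: [0.3876, -0.1097, 0.2378]
tool_rot: [0.0, 0.997, -0.078, 0.001]
contact_force: [0.6, -0.8, 1.1]
gripper_width: 0.138
```

Run:
```python
from h import *
s=manip.state();print(s['tool_pos'],s['tool_rot'],s['contact_force'],s['gripper_width'])
a=snap('wrist','w5')
for n in ['holder','stop_face','nose','weight_arm','green_board']:
    for r in manip.tip_of(n,'wrist')[:2]:
        p=w('wrist',r['xyz']);print(n,round(r['p'],2),np.round(p,3),px('wrist',p))
```

```text
[ 0.38756809 -0.10965252  0.23783027] [ 2.48826669e-04  9.96983749e-01 -7.76061217e-02  7.95384720e-04] [ 0.62539567 -0.83850911  1.14814875] 0.13801650861970535
green_board 0.88 [ 0.471 -0.118  0.006] [253.  71.]
```

View pics/w5.png

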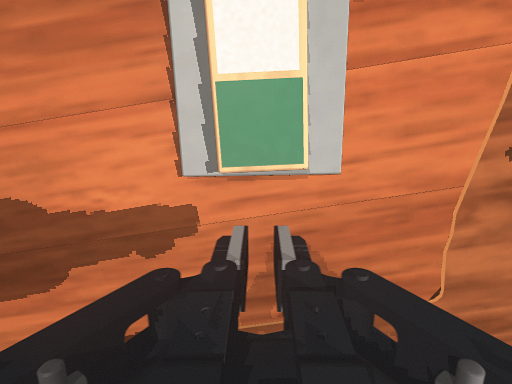

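Released. The wrist view shows the board lying centred on the apron (front end at columns 219–308, row 169) with the fingers behind it, centred at column 261. I'll lower the shut fingers and push.

Emit:
play_rows(increments=[{"offset":[0,0,12],"twist":0,"grip":0},{"offset":[0,0,26],"twist":0,"grip":0},{"offset":[0,0,38],"twist":0,"grip":0},{"offset":[0,0,47],"twist":0,"grip":0},{"offset":[0,0,50],"twist":0,"grip":0}])

```text
time: 13.13
tool_pos: [0.3867, -0.1092, 0.1855]
tool_rot: [-0.001, 0.997, -0.077, -0.002]
contact_force: [0.2, 0.9, 0.3]
gripper_width: 0.002
```

Emit:
play_rows(increments=[{"offset":[0,0,0],"twist":0,"grip":0},{"offset":[0,0,0],"twist":0,"grip":0},{"offset":[0,0,2],"twist":0,"grip":0},{"offset":[0,0,3],"twist":0,"grip":0},{"offset":[0,0,3],"twist":0,"grip":0}])

```text
time: 13.55
tool_pos: [0.3873, -0.1096, 0.1845]
tool_rot: [0.0, 0.997, -0.078, 0.0]
contact_force: [-0.3, 1.2, -0.0]
gripper_width: -0.0
```

Emit:
play_rows(increments=[{"offset":[0,0,2],"twist":0,"grip":0},{"offset":[0,0,2],"twist":0,"grip":0},{"offset":[6,0,2],"twist":0,"grip":0},{"offset":[12,0,2],"twist":0,"grip":0},{"offset":[20,0,2],"twist":0,"grip":0}])

```text
time: 13.97
tool_pos: [0.4075, -0.1127, 0.1822]
tool_rot: [-0.0, 0.997, -0.078, -0.0]
contact_force: [-1.2, 0.0, 0.4]
gripper_width: -0.003
```

Emit:
play_rows(increments=[{"offset":[8,0,0],"twist":0,"grip":0},{"offset":[16,0,0],"twist":0,"grip":0},{"offset":[24,0,0],"twist":0,"grip":0},{"offset":[32,0,0],"twist":0,"grip":0},{"offset":[40,0,0],"twist":0,"grip":0}])

```text
time: 14.38
tool_pos: [0.4473, -0.1189, 0.1821]
tool_rot: [-0.0, 0.997, -0.077, -0.0]
contact_force: [-3.7, 1.1, 3.3]
gripper_width: 0.001
```

Run:
```python
from h import *
s=manip.state();print(s['tool_pos'],s['tool_rot'],s['contact_force'],s['gripper_width'])
a=snap('wrist','w6');b=snap('side','d6')
cv2.imwrite('pics/w6s.png',np.hstack([cv2.resize(a,(400,300)),cv2.resize(b[190:290,210:343],(400,300))]))
```

```text
[ 0.44732741 -0.11888507  0.18212298] [-7.89390853e-05  9.96996589e-01 -7.74441101e-02 -4.53111246e-04] [-3.71198246  1.10879775  3.25057102] 0.0012554625294034256
```

View pics/w6s.png

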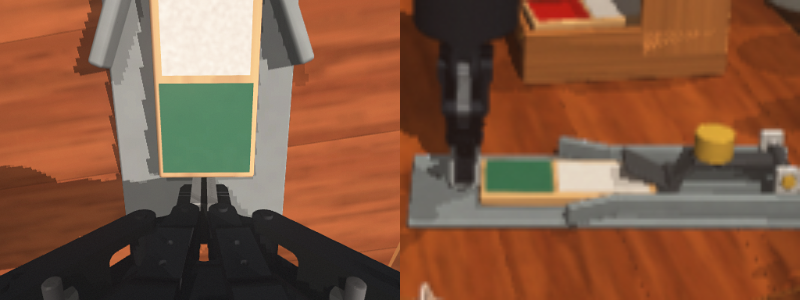

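Straight and centred. The board's far end has reached the sled plate at about 4 N push. Continuing.

Emit:
play_rows(increments=[{"offset":[8,0,-0.5],"twist":0,"grip":0},{"offset":[16,0,-0.5],"twist":0,"grip":0},{"offset":[24,0,-0.5],"twist":0,"grip":0},{"offset":[32,0,-0.5],"twist":0,"grip":0},{"offset":[40,0,-0.5],"twist":0,"grip":0}])

```text
time: 14.9
tool_pos: [0.4868, -0.1251, 0.1827]
tool_rot: [0.0, 0.997, -0.078, 0.0]
contact_force: [-1.3, 0.6, -0.3]
gripper_width: -0.004
```

Emit:
play_rows(increments=[{"offset":[7,0,0],"twist":0,"grip":0},{"offset":[14,0,0],"twist":0,"grip":0},{"offset":[21,0,0],"twist":0,"grip":0},{"offset":[28,0,0],"twist":0,"grip":0},{"offset":[33,0,0],"twist":0,"grip":0}])

```text
time: 15.32
tool_pos: [0.5195, -0.1302, 0.1828]
tool_rot: [0.0, 0.997, -0.077, 0.0]
contact_force: [-1.3, 0.6, -0.5]
gripper_width: 0.002
```

Emit:
play_rows(increments=[{"offset":[3,0,0],"twist":0,"grip":0},{"offset":[6,0,0],"twist":0,"grip":0},{"offset":[6,0,0],"twist":0,"grip":0}])

```text
time: 15.57
tool_pos: [0.5251, -0.1311, 0.183]
tool_rot: [0.0, 0.997, -0.078, 0.001]
contact_force: [0.3, 0.3, -0.4]
gripper_width: -0.002
```

Run:
```python
from h import *
s=manip.state();print(s['tool_pos'],s['tool_rot'],s['contact_force'],s['gripper_width'])
a=snap('wrist','w7');b=snap('side','d7')
cv2.imwrite('pics/w7s.png',np.hstack([cv2.resize(a,(400,300)),cv2.resize(b[190:290,210:343],(400,300))]))
```

```text
[ 0.52513369 -0.13114354  0.18298709] [ 1.21009413e-04  9.96990023e-01 -7.75277846e-02  5.66998458e-04] [ 0.26556464  0.29809306 -0.42349302] -0.002034913655193625
```

View pics/w7s.png

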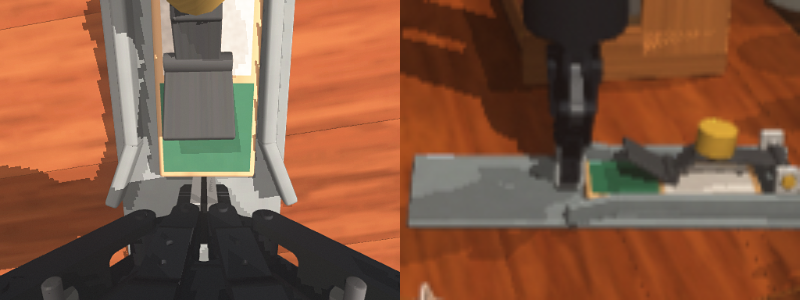

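The arm now rides on the board. I'll push on in small steps until the stop is felt.

Emit:
play_rows(increments=[{"offset":[2,0,0],"twist":0,"grip":0},{"offset":[4,0,0],"twist":0,"grip":0},{"offset":[4,0,0],"twist":0,"grip":0}])

```text
time: 15.92
tool_pos: [0.5286, -0.1317, 0.1828]
tool_rot: [0.0, 0.997, -0.078, 0.0]
contact_force: [-1.5, 0.5, 0.1]
gripper_width: -0.0
```

Emit:
play_rows(increments=[{"offset":[2,0,0],"twist":0,"grip":0},{"offset":[3,0,0],"twist":0,"grip":0},{"offset":[3,0,0],"twist":0,"grip":0}])

```text
time: 16.17
tool_pos: [0.531, -0.132, 0.1825]
tool_rot: [-0.0, 0.997, -0.077, -0.002]
contact_force: [-6.0, 1.4, 3.7]
gripper_width: -0.0
```

Emit:
play_rows(increments=[{"offset":[1,0,0],"twist":0,"grip":0},{"offset":[2,0,0],"twist":0,"grip":0},{"offset":[2,0,0],"twist":0,"grip":0}])

```text
time: 16.42
tool_pos: [0.5319, -0.1321, 0.1821]
tool_rot: [-0.0, 0.997, -0.077, -0.004]
contact_force: [-11.9, 1.8, 7.5]
gripper_width: 0.0
```

The force climbs while the tool barely advances, so that is the stop. Backing off and checking.

Emit:
play_rows(increments=[{"offset":[-4,0,0],"twist":0,"grip":0},{"offset":[-15,0,0],"twist":0,"grip":0},{"offset":[-35,0,0],"twist":0,"grip":0},{"offset":[-55,0,-20],"twist":0,"grip":0},{"offset":[-70,0,-50],"twist":0,"grip":0}])

```text
time: 16.83
tool_pos: [0.4618, -0.1207, 0.2297]
tool_rot: [-0.001, 0.997, -0.078, -0.003]
contact_force: [0.5, 0.4, 0.4]
gripper_width: 0.006
```

Emit:
play_rows(increments=[{"offset":[0,20,-30],"twist":0,"grip":0},{"offset":[0,40,-60],"twist":0,"grip":0},{"offset":[0,60,-90],"twist":0,"grip":0},{"offset":[0,60,-100],"twist":0,"grip":0},{"offset":[0,60,-100],"twist":0,"grip":0}])

```text
time: 17.25
tool_pos: [0.456, -0.182, 0.3369]
tool_rot: [0.002, 0.997, -0.078, 0.004]
contact_force: [-0.5, 0.5, 0.2]
gripper_width: 0.001
```

Run:
```python
from h import *
s=manip.state();print(s['tool_pos'],s['contact_force'])
a=snap('scene','s8');b=snap('side','d8')
cv2.imwrite('pics/s8c.png',np.hstack([cv2.resize(b[190:290,210:343],(400,300)),cv2.resize(a[130:310,90:330],(400,300))]))
for cam in ['side','scene']:
    for n in ['green_board','red_board','holder','stop_face','spice_jar_1']:
        for r in manip.tip_of(n,cam)[:4]:
            p=w(cam,r['xyz']);print(cam,n,round(r['p'],2),np.round(p,3))
```

```text
[ 0.45601076 -0.18197931  0.33688976] [-0.53168662  0.54585375  0.15718491]
side green_board 0.96 [ 0.317  0.186 -0.001]
side green_board 0.94 [ 0.603 -0.149  0.005]
side green_board 0.82 [ 0.418  0.336 -0.002]
side green_board 0.69 [ 0.671 -0.15   0.004]
side red_board 0.81 [0.602 0.142 0.034]
side holder 0.62 [ 0.556 -0.132  0.004]
side stop_face 0.68 [0.673 0.132 0.1  ]
side stop_face 0.63 [ 0.671 -0.152  0.006]
side spice_jar_1 0.78 [0.673 0.127 0.103]
side spice_jar_1 0.63 [0.676 0.293 0.102]
side spice_jar_1 0.55 [0.67  0.213 0.105]
scene green_board 0.9 [0.422 0.333 0.001]
scene green_board 0.75 [ 0.316  0.184 -0.003]
scene green_board 0.6 [ 0.609 -0.148  0.007]
scene green_board 0.16 [ 0.685 -0.149  0.031]
scene red_board 0.6 [0.605 0.143 0.028]
scene holder 0.77 [ 0.558 -0.137 -0.   ]
scene stop_face 0.62 [ 0.673 -0.148  0.007]
scene stop_face 0.2 [0.63  0.206 0.096]
scene spice_jar_1 0.88 [0.669 0.282 0.106]
scene spice_jar_1 0.82 [0.667 0.213 0.104]
scene spice_jar_1 0.59 [0.671 0.128 0.104]
```

View pics/s8c.png

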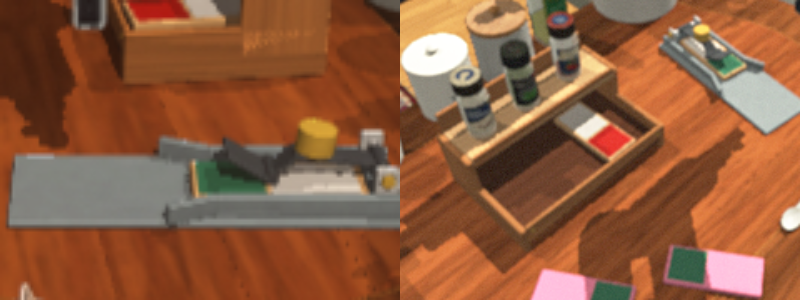

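Run:
```python
from h import *
th=-.146;u=np.array([np.cos(th),np.sin(th)]);v=np.array([-u[1],u[0]])
M=np.array([.5578,-.1345])
for x in (-.023,-.019,-.015):
  for y in (-.028,.028):
    p=M+x*u+y*v; q_=px('side',[*p,.016]); c=manip.get_calibration('side')
    print(x,y,'side crop px',np.round((q_-[210,190])*[400/133,3],0))
```

```text
-0.023 -0.028 side crop px [183. 192.]
-0.023 0.028 side crop px [177. 156.]
-0.019 -0.028 side crop px [186. 192.]
-0.019 0.028 side crop px [183. 156.]
-0.015 -0.028 side crop px [192. 192.]
-0.015 0.028 side crop px [189. 156.]
```

The observed front end at crop px (195,192)/(190,161) matches the prediction for home, x = −15 mm, which is (192,192)/(189,156). Handing in.

```bash
python3 -c "
from plant import manip
print(manip.job_done(), manip.state()['time'])"
```

```text
the job is handed in; nothing more can be done
the job is handed in; nothing more can be done
```

The green board is home in the grey holder, held down by the weighted arm, and I handed the job in at about 18 s of the 59 s allowed.

I gripped it by its sides in the rack's left bay, lifted it over the rail and drew it forward from under the shelf. I laid it flat on the apron, let go, and pushed it under the arm with shut fingers.

**Stop:** In the last two steps the push force rose from about 1.5 N to 12 N while the tool barely moved. The board's front end then showed in the side view where a home board's should be, about 15 mm outside the mouth.

**Everything else:** The arm's nose rests on the board. The red board and all three jars measured within a few millimetres of where they started, with the jars standing, and the gripper was clear.

**Disagreements:**
- The wrist camera showed the board turned about 0.04 rad in the gripper. I put this down partly to camera error, and the board ran straight into the guides.
- The networks placed the final board origin within about 7 mm of the expected home position, mostly sideways. That is a little more than their stated 4 mm but consistent with the board's play between the guides.

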